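# Bring the long slate from the rack to its carrier board

## Task

Slide the long serving slate straight up out of the rack by its top edge, lean it on the sloped easel and let go of it to change your grip, then take it again and lay it down flat in the recess of the wooden carrier board, either face up and either way round. Put it down gently, never letting it fall or flop over, and leave the two shorter slates in the rack and everything else on the cart undisturbed.

Things in the scene. Friction and masses are not known exactly. Their poses are not given: they have to be found in the camera images.
- long_slate: the long serving slate, a plain dark rectangular slab 150 mm long, 62 mm wide, 10 mm thick, about 0.2 kg; it starts upright in one of the rack's three grooves and stands 16 mm higher than the other two. Origin at its centre; x is normal to its faces, y across its width, z along its length (up at the start)
- short_slate_a: a shorter slate, 134 x 62 x 10 mm, upright in another groove; stays there. Origin at its centre, axes as the long slate's
- short_slate_b: the other shorter slate, 134 x 62 x 10 mm, upright in the remaining groove; stays there. Origin at its centre, axes as the long slate's
- rack: fixed wooden rack, 156 x 100 x 144 mm; origin at the centre of its underside, z up. Floor 14 mm thick; three grooves at x = -48, 0, +48 mm, 13 mm wide in x, 2.5 mm side play in y. Two grooved cheeks at |y| = 24 to 43.5 mm rise to z = 144 mm and cover the slates' long sides; the long slate's top edge is at z = 164 mm, the short ones' at 148 mm. 48 mm open between the cheeks
- easel: fixed wooden easel, foot 130 x 80 x 10 mm, 105 mm high; origin at the centre of the foot's underside, z up. Front faces its own -x; a 44 mm wide back board rises at 45 degrees along (+x, +z), 95 mm up the slope from a lipped ledge. A slate leans on it with a short end on the ledge, its long sides overhanging the board by 9 mm each
- easel_corner (a point): the inner corner between the easel's ledge and its sloping back board, middle of its width, at (-45, 0, 35) mm in the easel's frame; the ledge runs 18 mm out from the back board at right angles to it and ends in a lip 5 mm high
- easel_rest (a point): where the centre of the long slate is when it leans home on the easel: 75 mm up the slope from easel_corner and 5 mm out from the back board
- carrier: fixed wooden carrier board, 184 x 106 x 12 mm, recessed on top; origin at the centre of its underside, x along its length, z up. Recess floor at z = 12 mm, 156 x 68 mm between lips that rise to z = 20 mm: a 92 mm bar across each end, and side lips from |x| = 49 mm outwards; the middle 98 mm of both long sides is open for fingers (board 53 mm to each side of its centre line)
- honey_jar: bystander, leave alone: small honey jar with a red lid, 60 mm across, 86 mm high; origin at the centre of its underside
- dip_bowl: bystander, leave alone: blue bowl, 105 mm across, 47 mm high; origin at the centre of its underside
- salt_shaker: bystander, leave alone: salt shaker, 44 mm across, 90 mm high; origin at the centre of its underside
- tea_glass: bystander, leave alone: waisted clear tea glass, 63 mm across, 81 mm high; origin at the centre of its underside
- cut_teaspoon1: bystander, leave alone: teaspoon lying flat, 133 x 27 x 10 mm; origin at the centre of its underside
- tea_light: bystander, leave alone: tea light in a cup, 38 mm across, 15 mm high; origin at the centre of its underside
Mind the look-alikes: they are no part of the job. What is shaped like the easel but yellow is not meant.

How it is judged:
By the outcome, as a careful person would: the job done as asked, in the order asked, and still so for the second after the job is handed in, with the robot touching nothing.
It also fails if it takes over 62 s, if anything falls off the work surface, if the arm or the gripper's body presses on something with over 40 N, if the wrist force passes 120 N, or if a joint passes its speed limit or range.

## Robot

A 6-joint arm with a two-finger parallel gripper is mounted at the origin on a cart in front of the work surface, level with it; the furniture and walls round the work are solid. World frame = base frame: x ahead of the robot, y to its left, z up, the work surface at z = 0. Lengths are in m, angles in degrees, forces in N, time in s.
With the tool pointing down it reaches from about 0.35 to 0.875 m from the base axis. Payload 4.2 kg.
Tool frame: the origin (TCP) lies on the mounting face of the last link; the fingertips stand 182 mm ahead of it and the grasp point (between the pads) lies 164 mm ahead of it (r.tcp_to_grasp is the distance from the TCP to the grasp point, in m); z points along the fingers, y is the line along which they close (so a half turn about z gives the same grasp; the last joint's range is limited). The gripper opens to 87 mm and grips with 3 to 60 N. Pads are 19 mm wide; open, the fingers measure 117 mm over their backs; the gripper's body (75 mm by 190 mm) begins 51 mm behind the grasp point.
Start: joints at [-62.017, 22.042, 0.453, 0, -68.411, -14.817], TCP at [0.142, -0.609, 0.405] pointing down, gripper open.
Joint ranges: [-179.83, 179.83], [-69.29, 118.12], [-61.27, 80.66], [-181.25, 117.63], [-171.15, -9.14], [-177.46, 177.46]. Speed limits (degrees/s): [159.86, 159.86, 180, 180, 180, 180].

## Interface

Orientations are given as a 3x3 rotation matrix whose columns are the frame's x, y, z axes.
In Python, from station import sense, eyes, r gives the robot as it stands.
- The arm moves only by the tool jog_arm, never from a script. Its argument "increments" is a list of rows, each a list of 4 numbers: the shift along the tool's x, y, z normalised to -1 to 1, where 1 is 0.02 m, then the turn about the tool's z normalised to -1 to 1, where 1 is 0.08 rad. A call has 1 to 10 rows; each row shifts and turns the commanded pose from where the row before left it, along the tool's axes as they then stand; what a row does not reach is not made up. A row lasts 1/10 s, in which the tool goes at most 50 mm and 8.59 degrees, less where a joint would pass 70% of its speed; a pose out of reach is approached as far as the arm can. A call with a number of a shift or a turn outside -1 to 1 is refused whole. A call with a gripper value outside its range is refused whole. "grip" is the finger opening in mm, from 0 to 87, set as the call begins (left out, the last holds). The fingers move at their own pace and stop on an object; the grip force is fixed at half the most. Time passes only in rows, so rows that do not move let the fingers close. It gives the time, the measured TCP pose, the force, the opening and the grip force at its end, in the units of the state.
- sense(): the state, without advancing time (a new reading comes with each control period).
- eyes.capture(name): name is "side" or "top"; returns the picture (400x640x3 uint8, blue, green, red); there is no depth.
- eyes.get_calibration(name): a dict with "camera_matrix" (3x3 intrinsics, pixels), "R" (3x3) and "t" (3): a world point X has camera coordinates R X + t. Camera axes: x right, y down, z forward; pixel columns grow to the right and rows downward; lengths in m; the calibration is good to about 2 mm. A picture is of the moment at which its call begins. get_calibration takes no time and is no camera call.
- r.finish_job(): hands the job in; it is judged then, once.
Trained networks look in the newest picture that a camera, given by its name, has taken for a name from the list of things; names that differ only in an ending like _2 or _b are one class to them, and where a whole thing is asked for, a point or a joint stands for the part that bears it (a point fixed in the world has none). Each returns a list of dicts, best first, with "conf" (0 to 1); they miss things now and then, are a little off and sometimes report something else, mostly with a low value. They report only what shows in the picture. A call takes as long as a camera call. They do not tell look-alikes from the thing itself.
- eyes.spot_in(camera, name): "centre" ([x, y, z] in m, in world coordinates, good to about 4 mm: the middle of the surface that is visible of it).
- eyes.outline_of(camera, name): "mask" (400x640 bool, what is visible of it).
The state is a dict: "time_s": time; "joints": joint angles; "joint_velocities": joint speeds; "effort": joint torques, N m; "tcp_pos": TCP position; "ee_rot": TCP orientation; "wrist_force": force on the tool from outside, world axes, zero at the start; "moment": the same for the moment, N m; "gripper_width": opening from 0.0 (shut) to 1.0 (fully open); "gripper_force": force on a finger pad.
Only numpy, scipy, OpenCV 4.12 (cv2) and the standard library are available. Lean on these libraries where they do the work, as an engineer would, in place of code of your own. Each camera call takes 0.05 s, during which the arm holds its last target. There are 200 camera calls.

## Working session

There is one attempt and no reset: what is moved stays moved. The work goes in short steps, Python scripts to look and compute and a tool call to move; the robot and the scene stay as the last step left them, time stands still between calls to the robot, and variables do not carry over. Pictures are saved under pics/ and viewed, at most 10 in all, crops included, and the job is handed in when it is done.

Besides the shell and the picture viewer there is one more tool, called after ">>>" as name(argument=value, ...) on one line, values as JSON. jog_arm: Moves the arm, as the interface text tells. Its arguments: {"type":"object","properties":{"increments":{"type":"array"},"grip":{"type":"number"}},"required":["increments"]}

```bash
ls; mkdir -p pics
python3 - <<'E'
from station import sense, eyes, r
import cv2,numpy as np
for c in ("side","top"):
    im=eyes.capture(c); cv2.imwrite(f"pics/{c}0.png",im)
    k=eyes.get_calibration(c); print(c,np.round(k["camera_matrix"],1).tolist(),np.round(k["R"],4).tolist(),np.round(k["t"],4).tolist())
    for n in ["long_slate","rack","easel","carrier","honey_jar","dip_bowl","salt_shaker","tea_glass","cut_teaspoon1","tea_light"]:
        print(c,n,[(np.round(d["centre"],3).tolist(),round(d["conf"],2)) for d in eyes.spot_in(c,n)])
s=sense();print(s)
E
```

```text
pics
side [[379.7, 0.0, 319.0], [0.0, 379.7, 204.4], [0.0, 0.0, 1.0]] [[-0.9705, -0.2412, 0.0037], [-0.0972, 0.377, -0.9211], [0.2208, -0.8942, -0.3893]] [0.4897, 0.1688, 0.8723]
side long_slate [([0.518, 0.252, 0.148], 0.73), ([0.503, 0.289, 0.086], 0.27)]
side rack [([0.501, 0.289, 0.088], 0.86)]
side easel [([0.429, -0.499, 0.029], 0.66), ([0.48, 0.012, 0.043], 0.57)]
side carrier [([0.496, -0.246, 0.016], 0.95)]
side honey_jar [([0.703, 0.144, 0.059], 0.96)]
side dip_bowl [([0.725, -0.038, 0.033], 0.65)]
side salt_shaker [([0.519, 0.25, 0.15], 0.74), ([0.712, -0.153, 0.047], 0.55)]
side tea_glass [([0.37, 0.268, 0.056], 0.81)]
side cut_teaspoon1 [([0.482, 0.009, 0.049], 0.56), ([0.349, -0.184, 0.01], 0.39)]
side tea_light [([0.567, 0.235, 0.144], 0.74), ([0.353, -0.297, 0.008], 0.67)]
top [[452.5, 0.0, 316.0], [0.0, 452.5, 202.7], [0.0, 0.0, 1.0]] [[-0.0056, -0.9998, -0.0166], [-0.9924, 0.0076, -0.1226], [0.1227, 0.0158, -0.9923]] [-0.0797, 0.5647, 1.6296]
top long_slate [([0.522, 0.248, 0.159], 0.4)]
top rack [([0.511, 0.233, 0.101], 0.95)]
top easel [([0.428, -0.507, 0.013], 0.
[... 478 characters left out ...]
119586e+01, -1.48162381e+01]), 'joint_velocities': array([ 0.06409901,  0.10878173,  0.02516937,  0.00717087, -0.01127963,
        0.03459604]), 'effort': array([-3.70427106e-04, -3.90477812e+01,  1.87627923e+01,  4.22456682e+00,
        1.55193731e-02, -1.10591139e-05]), 'tcp_pos': array([ 0.14237855, -0.60855045,  0.40476366]), 'ee_rot': array([[-9.73711308e-01, -2.27785622e-01, -7.45684711e-06],
       [-2.27785622e-01,  9.73711307e-01, -1.41504819e-05],
       [ 1.04840927e-05, -1.20799216e-05, -1.00000000e+00]]), 'wrist_force': array([-0.13317573, -0.19328071, -0.16707429]), 'moment': array([0.03030686, 0.01563666, 0.04405386]), 'gripper_force': 0.0, 'gripper_width': 1.0005156302107583}
```

View pics/top0.png

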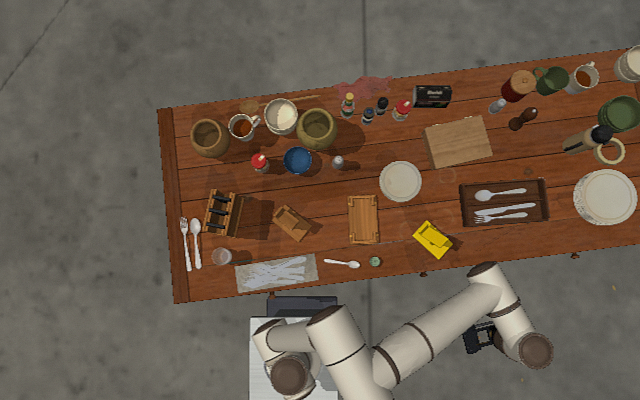

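View pics/side0.png

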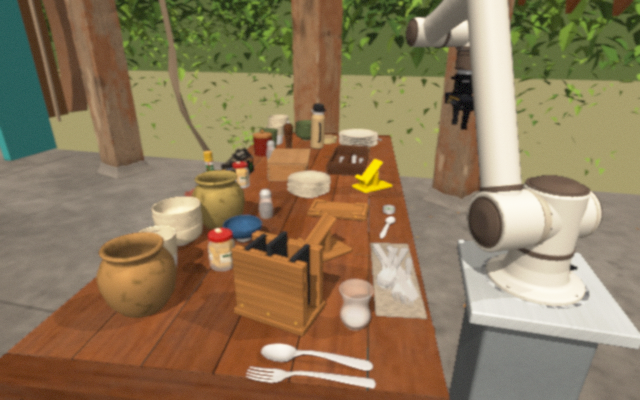

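The top view shows the rack (218,212), the wooden easel (291,223), the carrier (363,220) and the yellow decoy (434,238). The side view shows the three slates' tops near (257,238), (280,244) and (304,248). I'll enlarge these.

Run:
```python
import cv2,numpy as np
t=cv2.imread("pics/top0.png");s=cv2.imread("pics/side0.png")
a=cv2.resize(t[180:260,190:390],None,fx=4,fy=4,interpolation=cv2.INTER_CUBIC)
b=cv2.resize(s[195:335,225:365],None,fx=4,fy=4,interpolation=cv2.INTER_CUBIC)
cv2.imwrite("pics/ct.png",a);cv2.imwrite("pics/cs.png",b)
```

```text
(no output)
```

View pics/ct.png

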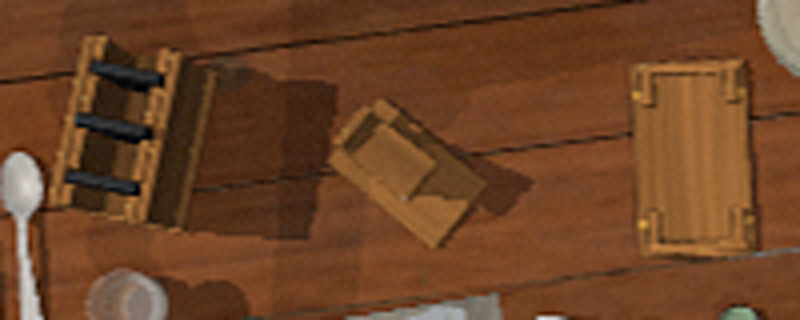

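View pics/cs.png

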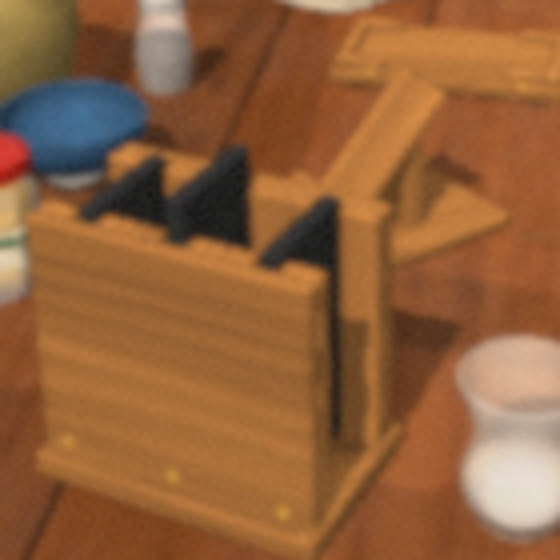

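```bash
cat > h.py <<'E'
import numpy as np,cv2
from scipy.optimize import least_squares
from station import sense, eyes, r
K={c:eyes.get_calibration(c) for c in("top","side")}
def proj(c,X):
    k=K[c];p=(np.atleast_2d(X)@np.array(k["R"]).T+np.array(k["t"]))@np.array(k["camera_matrix"]).T
    return p[:,:2]/p[:,2:]
def W(p,X):
    X=np.atleast_2d(X);c,s=np.cos(p[2]),np.sin(p[2])
    return np.c_[p[0]+c*X[:,0]-s*X[:,1],p[1]+s*X[:,0]+c*X[:,1],X[:,2]]
def fit(obs,p0):
    f=lambda p:np.concatenate([(proj(c,W(p,np.array(X)/1000.))-u).ravel() for c,X,u in obs])
    q=least_squares(f,p0,loss="soft_l1");return q.x,f(q.x).reshape(-1,2)
T=lambda x,y:np.array([190+x/4,180+y/4]);S=lambda x,y:np.array([225+x/4,195+y/4])
E
cat > fit.py <<'E'
from h import *
# rack: x axis up in image (approx world +x), +y = image left
rk=[("top",(78,43.5,144),T(85,37)),("top",(78,-43.5,144),T(183,52)),("top",(-78,-43.5,144),T(150,222)),("top",(-78,43.5,144),T(50,205)),
("side",(78,43.5,144),S(33,208)),("side",(-78,43.5,144),S(325,270)),("side",(-78,-43.5,144),S(388,210)),("side",(78,-43.5,144),S(118,148)),
("side",(78,50,0),S(40,468)),("side",(-78,50,0),S(310,557)),("side",(-78,-50,14),S(400,432)),
("top",(0,31,164),T(77,120)),("top",(0,-31,164),T(152,133)),("side",(0,0,164),S(208,176))]
ea=[("top",(22.2,22,102),T(437,158)),("top",(22.2,-22,102),T(405,200)),("top",(65,40,10),T(487,184)),("top",(65,-40,10),T(437,247)),
("top",(-65,40,10),T(380,98)),("top",(-65,-40,10),T(330,155)),("side",(22.2,22,102),S(400,72)),("side",(22.2,-22,102),S(443,97)),("side",(65,-40,10),S(507,215))]
ca=[("top",(92,53,12),T(630,62)),("top",(92,-53,12),T(747,60)),("top",(-92,-53,12),T(757,255)),("top",(-92,53,12),T(640,257))]
for n,o,p in(("rack",rk,(.5,.25,0)),("easel",ea,(.48,0,-2.2)),("carrier",ca,(.5,-.25,0))):
    x,e=fit(o,p);print(n,np.round(x[:2],4),np.round(np.degrees(x[2]),2));print(np.round(e,1).tolist())
E
python3 fit.py
```

```text
rack [0.5229 0.2466] -10.41
[[0.5, -2.1], [0.6, -1.6], [-0.1, 0.5], [0.0, 0.3], [-3.6, 1.0], [-1.2, 4.6], [3.5, -3.1], [1.0, -3.1], [-1.0, 1.0], [1.8, 1.9], [1.1, -3.9], [-0.0, -0.8], [-0.9, -0.9], [0.6, -2.3]]
easel [0.4929 0.0072] -130.22
[[-0.4, 0.4], [-0.5, -0.5], [0.4, -0.4], [-1.0, 0.5], [0.5, -1.2], [-0.9, 1.0], [-0.1, -1.6], [-0.1, -1.9], [0.6, -0.6]]
carrier [ 0.5029 -0.2581] 1.55
[[0.5, -0.2], [-0.3, -0.6], [-0.3, 0.2], [0.1, 0.6]]
```

```bash
cat >> fit.py <<'E'
print()
def sub(L): return [(c,(np.sign(X[0])*L if X[2]==144 else X[0],X[1],X[2]),u) for c,X,u in rk]
for L in (62,66,70,74,78):
    o=sub(L);x,e=fit(o,(.5,.25,-.2));print(L,np.round(x[:2],4),np.round(np.degrees(x[2]),2),round((e**2).sum(),1),np.round(e,1).tolist())
for c in("top","side"):
    x,e=fit([q for q in sub(70) if q[0]==c],(.5,.25,-.2));print(c,np.round(x[:2],4),np.degrees(x[2]),np.round(e,1).tolist())
E
python3 fit.py | sed '1,/^$/d'
```

```text
62 [0.5231 0.247 ] -11.55 324.0 [[-0.2, 2.1], [-0.1, 3.2], [0.3, -4.0], [0.6, -4.7], [3.3, 2.5], [-10.5, 2.8], [-4.3, -4.3], [8.2, -1.7], [-1.1, 0.5], [0.8, 2.4], [1.1, -3.2], [-0.1, -1.0], [-1.1, -0.8], [0.4, -2.2]]
66 [0.523 0.247] -11.09 203.7 [[-0.1, 1.1], [-0.0, 2.0], [0.2, -2.9], [0.4, -3.4], [1.6, 2.2], [-8.1, 3.2], [-2.4, -4.0], [6.3, -2.0], [-1.1, 0.7], [1.2, 2.3], [1.0, -3.4], [-0.1, -1.0], [-1.0, -0.8], [0.4, -2.2]]
70 [0.5225 0.2468] -10.55 125.9 [[0.0, 0.2], [0.1, 0.8], [0.2, -1.7], [0.4, -2.0], [0.0, 2.0], [-5.4, 3.6], [-0.3, -3.8], [4.6, -2.3], [-0.9, 1.0], [1.8, 2.1], [1.2, -3.7], [-0.1, -0.7], [-1.0, -0.8], [0.7, -2.2]]
74 [0.5222 0.2467] -10.26 96.6 [[0.2, -0.8], [0.3, -0.3], [0.1, -0.5], [0.3, -0.6], [-1.6, 1.6], [-2.9, 4.1], [1.8, -3.5], [2.9, -2.6], [-0.8, 1.2], [2.2, 2.0], [1.3, -3.8], [-0.1, -0.6], [-1.0, -0.7], [0.9, -2.2]]
78 [0.5229 0.2466] -10.41 109.1 [[0.5, -2.1], [0.6, -1.6], [-0.1, 0.5], [0.0, 0.3], [-3.6, 1.0], [-1.2, 4.6], [3.5, -3.1], [1.0, -3.1], [-1.0, 1.0], [1.8, 1.9], [1.1, -3.9], [-0.0, -0.8], [-0.9, -0.9], [0.6, -2.3]]
top [0.52   0.2467] -10.380614178676238 [[-0.0, 1.0], [0.1, 1.5], [0.3, -1.0], [0.5, -1.2], [-0.1, 0.0], [-1.0, -0.1]]
side [0.5238 0.2452] -10.501156576286032 [[-0.2, 1.5], [-5.8, 3.0], [-0.7, -4.3], [4.2, -2.7], [-1.2, 0.4], [1.4, 1.3], [0.8, -4.3], [0.3, -2.7]]
```

The long slate is the middle one (tallest in the side view). Rack centre ≈ (0.5215, 0.2465), yaw −10.4°; easel ≈ (0.493, 0.007), yaw −130°; carrier ≈ (0.503, −0.258), yaw 1.5°. I'll grip the slate across its width above the cheeks, so it can pivot between the pads. First, the travel.

>>> jog_arm(increments=[[-1,0.48,0,0],[-1,0.48,0,0],[-1,0.48,0,0],[-1,0.48,0,0],[-1,0.48,0,0],[-1,0.48,0,0],[-1,0.48,0,0],[-1,0.48,0,0],[-1,0.48,0,0],[-1,0.48,0,0]])

```text
time_s: 2.1
tcp_pos: [0.3159, -0.4689, 0.4049]
ee_rot: [[-0.974, -0.228, 0.0], [-0.228, 0.974, -0.0], [-0.0, -0.0, -1.0]]
wrist_force: [-0.1, -0.3, 0.3]
gripper_width: 0.997
gripper_force: 0.0
```

>>> jog_arm(increments=[[-1,0.48,0,0],[-1,0.48,0,0],[-1,0.48,0,0],[-1,0.48,0,0],[-1,0.48,0,0],[-0.43,0.97,0,0],[-0.43,0.97,0,0],[-0.43,0.97,0,0],[-0.43,0.97,0,0],[-0.43,0.97,0,0]])

```text
time_s: 3.1
tcp_pos: [0.4215, -0.2949, 0.4049]
ee_rot: [[-0.974, -0.228, 0.0], [-0.228, 0.974, -0.0], [-0.0, -0.0, -1.0]]
wrist_force: [0.3, 0.5, -0.5]
gripper_width: 0.999
gripper_force: 0.0
```

>>> jog_arm(increments=[[-0.43,0.97,0,0],[-0.43,0.97,0,0],[-0.43,0.97,0,0],[-0.43,0.97,0,0],[-0.43,0.97,0,0],[-0.43,0.97,0,0],[-0.43,0.97,0,0],[-0.43,0.97,0,0],[-0.43,0.97,0,0],[-0.43,0.97,0,0]])

```text
time_s: 4.1
tcp_pos: [0.461, -0.0864, 0.405]
ee_rot: [[-0.974, -0.228, 0.001], [-0.228, 0.974, 0.0], [-0.001, -0.0, -1.0]]
wrist_force: [0.7, -0.0, -0.6]
gripper_width: 1.0
gripper_force: 0.0
```

>>> jog_arm(increments=[[-0.43,0.97,0,0],[-0.43,0.97,0,0],[-0.43,0.97,0,0],[-0.43,0.97,0,0],[-0.43,0.97,0,0],[-0.43,0.97,0,0],[-0.43,0.97,0,0],[-0.43,0.97,0,0],[-0.43,0.97,0,0],[-0.43,0.97,0,0]])

```text
time_s: 5.1
tcp_pos: [0.5006, 0.1221, 0.4049]
ee_rot: [[-0.974, -0.228, 0.0], [-0.228, 0.974, 0.0], [-0.0, 0.0, -1.0]]
wrist_force: [0.5, -1.1, 0.2]
gripper_width: 0.996
gripper_force: 0.0
```

>>> jog_arm(increments=[[-0.43,0.97,0,0],[-0.43,0.97,0,0],[-0.43,0.97,0,0],[-0.43,0.97,0,0],[0,0,0,0.9],[0,0,0,0.9],[0,0,0,0.9],[0,0,0,0.9],[0,0,0,0.9],[0,0,0,0.64]])

```text
time_s: 6.1
tcp_pos: [0.5166, 0.2054, 0.4047]
ee_rot: [[-0.983, 0.183, -0.0], [0.183, 0.983, -0.0], [0.0, -0.0, -1.0]]
wrist_force: [0.2, -0.4, 0.0]
gripper_width: 1.001
gripper_force: 0.0
```

>>> jog_arm(increments=[[0.05,0.69,0,0],[0.05,0.69,0,0],[0.04,0.69,0,0],[0,0,0.9,0],[0,0,0.9,0],[0,0,0.7,0],[0,0,0,0]])

```text
time_s: 6.8
tcp_pos: [0.5207, 0.2468, 0.3523]
ee_rot: [[-0.984, 0.179, -0.004], [0.179, 0.984, -0.003], [0.003, -0.003, -1.0]]
wrist_force: [-0.4, -0.3, -0.8]
gripper_width: 0.999
gripper_force: 0.0
```

Run:
```python
from h import *
s=eyes.capture("side");cv2.imwrite("pics/s1.png",cv2.resize(s[175:325,215:365],None,fx=4,fy=4,interpolation=cv2.INTER_CUBIC))
print(sense()["tcp_pos"])
```

```text
[0.5211629  0.24684206 0.35386435]
```

View pics/s1.png

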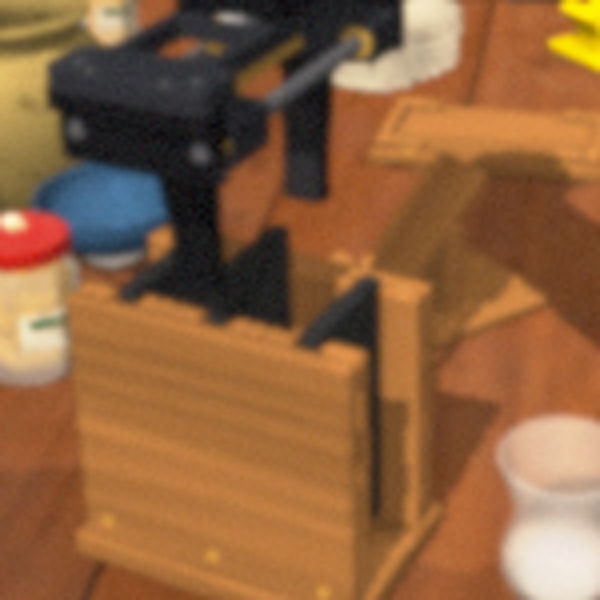

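The middle slate lies between the fingers: near fingertip around (200,305) of the crop, far one at (305,195), slate top between (210,285) and (285,230). I'll check the expected projections against these.

Run:
```python
from h import *
s=sense();p=s["tcp_pos"];R=s["ee_rot"]
for y in(-.0585,-.0435,.0435,.0585):
    for x in (-.0095,.0095):
        print(y,x,((proj("side",p+R@[x,y,.182])[0]-[215,175])*4).round())
for y in(-.031,.031): print("slate",((proj("side",W([.5215,.2465,np.radians(-10.4)],[0,y,.164]))[0]-[215,175])*4).round())
```

```text
-0.0585 -0.0095 [296. 179.]
-0.0585 0.0095 [330. 186.]
-0.0435 -0.0095 [282. 191.]
-0.0435 0.0095 [316. 198.]
0.0435 -0.0095 [185. 270.]
0.0435 0.0095 [223. 278.]
0.0585 -0.0095 [167. 285.]
0.0585 0.0095 [204. 294.]
slate [286. 220.]
slate [218. 277.]
```

>>> jog_arm(increments=[[0,0,0.6,0],[0,0,0.35,0],[0,0,0.3,0],[0,0,0,0]])

```text
time_s: 7.25
tcp_pos: [0.5209, 0.2457, 0.3287]
ee_rot: [[-0.984, 0.181, -0.002], [0.181, 0.984, -0.001], [0.001, -0.001, -1.0]]
wrist_force: [0.5, -0.0, 0.7]
gripper_width: 1.003
gripper_force: 0.0
```

>>> jog_arm(increments=[[0,0,0,0],[0,0,0,0],[0,0,0,0],[0,0,0,0],[0,0,0,0],[0,0,0,0]], grip=50)

```text
time_s: 7.85
tcp_pos: [0.5213, 0.2461, 0.3301]
ee_rot: [[-0.984, 0.18, 0.001], [0.18, 0.984, 0.001], [-0.001, 0.001, -1.0]]
wrist_force: [0.1, 1.3, 1.6]
gripper_width: 0.707
gripper_force: 30.0
```

>>> jog_arm(increments=[[0,0,-0.3,0],[0,0,-0.6,0],[0,0,-0.7,0],[0,0,-0.7,0],[0,0,-0.7,0],[0,0,-0.7,0],[0,0,-0.7,0],[0,0,-0.7,0],[0,0,-0.7,0],[0,0,-0.7,0]])

```text
time_s: 8.85
tcp_pos: [0.5207, 0.2452, 0.4608]
ee_rot: [[-0.984, 0.181, -0.001], [0.181, 0.984, -0.001], [0.001, -0.002, -1.0]]
wrist_force: [0.3, -0.0, -2.2]
gripper_width: 0.706
gripper_force: 30.0
```

>>> jog_arm(increments=[[0,0,-0.7,0],[0,0,-0.7,0],[0,0,-0.5,0],[0,0,0,0]])

```text
time_s: 9.25
tcp_pos: [0.521, 0.2455, 0.4997]
ee_rot: [[-0.984, 0.18, 0.002], [0.18, 0.984, 0.001], [-0.002, 0.002, -1.0]]
wrist_force: [0.5, -0.7, -2.4]
gripper_width: 0.708
gripper_force: 30.0
```

Run:
```python
from h import *
s=eyes.capture("side");cv2.imwrite("pics/s2.png",s[60:340,160:400].repeat(2,0).repeat(2,1))
t=eyes.capture("top");cv2.imwrite("pics/t2.png",t)
s=sense();print(s["tcp_pos"],s["wrist_force"],s["moment"],s["joints"])
```

```text
[0.52085051 0.24560251 0.49741753] [ 0.59636696 -0.44812602 -2.35233273] [-0.01581521  0.00665523  0.01182277] [ 4.13510720e+01  1.43974653e+01  2.63218574e+00 -2.67998901e-02
 -7.82954602e+01 -1.41752064e+02]
```

View pics/s2.png

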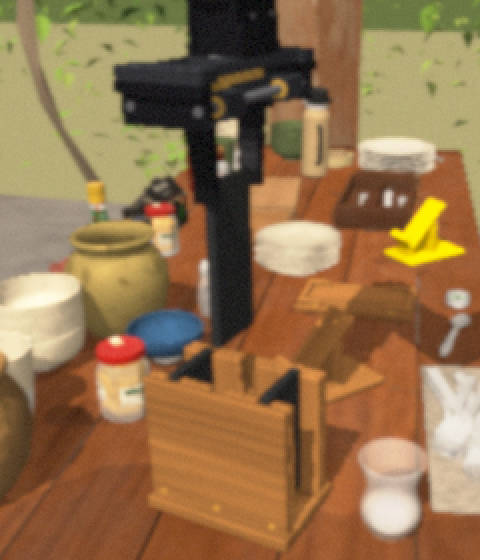

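The slate hangs vertically in the fingers, and both short slates are still in the rack. Moving over the easel's ledge corner and turning to the easel's yaw.

>>> jog_arm(increments=[[-0.09,-0.45,0,0],[-0.17,-0.95,0,0],[-0.17,-0.95,0,0],[-0.17,-0.95,0,0],[-0.17,-0.95,0,0],[-0.17,-0.95,0,0],[-0.17,-0.95,0,0],[-0.17,-0.95,0,0],[-0.17,-0.95,0,0],[-0.17,-0.95,0,0]])

```text
time_s: 10.35
tcp_pos: [0.5199, 0.0606, 0.498]
ee_rot: [[-0.983, 0.182, 0.0], [0.182, 0.983, 0.0], [-0.0, 0.0, -1.0]]
wrist_force: [-0.2, -0.1, -2.8]
gripper_width: 0.71
gripper_force: 30.0
```

>>> jog_arm(increments=[[-0.17,-0.95,0,0],[-0.09,-0.45,0,-0.5],[0,0,0,-0.9],[0,0,0,-0.9],[0,0,0,-0.9],[0,0,0,-0.9],[0,0,0,-0.9],[0,0,0,-0.9],[0,0,0,-0.9],[0,0,0,-0.9]])

```text
time_s: 11.35
tcp_pos: [0.52, 0.0329, 0.4979]
ee_rot: [[-0.906, -0.423, 0.0], [-0.423, 0.906, -0.0], [-0.0, -0.0, -1.0]]
wrist_force: [-0.0, -0.1, -3.0]
gripper_width: 0.706
gripper_force: 30.0
```

>>> jog_arm(increments=[[0,0,0.3,-0.9],[0,0,0.7,-0.9],[0,0,0.8,-0.9],[0,0,0.8,-0.9],[0,0,0.8,-0.9],[0,0,0.8,-0.9],[0,0,0.5,0],[0,0,0.2,0],[0,0,0,0]])

```text
time_s: 12.25
tcp_pos: [0.5205, 0.0339, 0.3997]
ee_rot: [[-0.649, -0.761, -0.0], [-0.761, 0.649, -0.0], [0.0, 0.0, -1.0]]
wrist_force: [0.3, -0.1, -2.7]
gripper_width: 0.707
gripper_force: 30.0
```

Run:
```python
from h import *
s=eyes.capture("side");t=eyes.capture("top")
s2=sense();p=s2["tcp_pos"];R=s2["ee_rot"];print(p,R.round(3).tolist(),s2["wrist_force"])
a=np.degrees(np.arctan2(-R[0,1],R[1,1]));print(a)
e=[.4929,.0072,np.radians(-130.2)]
d=W(e,[-.045,0,.035])[0]-p;print("delta to corner in tool",R.T@d)
# overlay model: easel corners & expected slate
A=cv2.resize(s[150:290,270:390],None,fx=4,fy=4,interpolation=cv2.INTER_CUBIC)
for X in [(-.045,-.022,.035),(-.045,.022,.035),(-.0577,.022,.0477),(-.0577,-.022,.0477),(.0222,.022,.1022),(.0222,-.022,.1022),(.065,-.04,.01),(-.065,-.04,.01),(-.065,.04,.01)]:
    q=(proj("side",W(e,X))[0]-[270,150])*4;cv2.circle(A,tuple(int(v) for v in q),3,(0,255,0),1)
for X in [(.005,.031,.315),(-.005,.031,.315),(.005,-.031,.315),(-.005,-.031,.315)]:
    q=(proj("side",p+R@X)[0]-[270,150])*4;cv2.circle(A,tuple(int(v) for v in q),3,(0,0,255),1)
cv2.imwrite("pics/s3.png",A)
```

```text
[0.52076296 0.03424454 0.40058892] [[-0.648, -0.762, 0.002], [-0.762, 0.648, 0.0], [-0.001, -0.001, -1.0]] [-0.7147046   0.63339311 -1.96014659]
49.61213589757853
delta to corner in tool [-0.00592951  0.00423645  0.36559161]
```

View pics/s3.png

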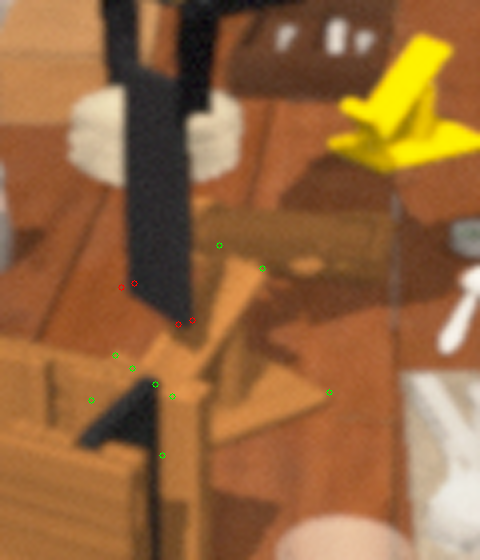

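The slate hangs over the easel, bottom edge at about (130,290)–(190,325), with the board below it; model and picture agree apart from a ~6 px vertical bias common to everything in the side camera. I'll correct laterally and lower it to the ledge.

>>> jog_arm(increments=[[-0.2,0.21,0.4,0],[0,0,0.5,0],[0,0,0.5,0],[0,0,0.3,0],[0,0,0.1,0],[0,0,0,0]])

```text
time_s: 12.95
tcp_pos: [0.52, 0.0402, 0.3633]
ee_rot: [[-0.647, -0.762, -0.001], [-0.762, 0.647, -0.001], [0.001, 0.0, -1.0]]
wrist_force: [-0.3, 0.0, -2.1]
gripper_width: 0.705
gripper_force: 30.0
```

>>> jog_arm(increments=[[0,0,0.1,0],[0,0,0.1,0],[0,0,0.1,0],[0,0,0,0]])

```text
time_s: 13.35
tcp_pos: [0.5199, 0.0402, 0.3575]
ee_rot: [[-0.648, -0.762, -0.0], [-0.762, 0.648, -0.0], [0.0, 0.0, -1.0]]
wrist_force: [-0.5, 0.5, -2.4]
gripper_width: 0.705
gripper_force: 30.0
```

>>> jog_arm(increments=[[0,0,0.08,0],[0,0,0.08,0],[0,0,0,0]])

```text
time_s: 13.65
tcp_pos: [0.5202, 0.0405, 0.3557]
ee_rot: [[-0.647, -0.763, 0.002], [-0.763, 0.647, 0.0], [-0.002, -0.001, -1.0]]
wrist_force: [-1.7, 1.7, 3.7]
gripper_width: 0.708
gripper_force: 30.0
```

>>> jog_arm(increments=[[0,0,0.08,0],[0,0,0.08,0],[0,0,0,0]])

```text
time_s: 13.95
tcp_pos: [0.5206, 0.0409, 0.3553]
ee_rot: [[-0.646, -0.763, 0.005], [-0.763, 0.646, 0.001], [-0.004, -0.003, -1.0]]
wrist_force: [-5.0, 3.9, 16.4]
gripper_width: 0.704
gripper_force: 30.2
```

>>> jog_arm(increments=[[0,0,-0.12,0],[0.27,0,0.01,0],[0.27,0,0.02,0],[0.27,0,0.03,0],[0.26,0,0.04,0],[0.27,0,0.06,0],[0.26,0,0.06,0],[0.26,0,0.08,0],[0.26,0,0.08,0],[0,0,0,0]])

```text
time_s: 14.95
tcp_pos: [0.4927, 0.0074, 0.3476]
ee_rot: [[-0.647, -0.762, 0.003], [-0.762, 0.647, -0.0], [-0.002, -0.003, -1.0]]
wrist_force: [-0.7, -0.6, 5.4]
gripper_width: 0.71
gripper_force: 30.0
```

>>> jog_arm(increments=[[0.25,0,0.1,0],[0.25,0,0.1,0],[0.25,0,0.12,0],[0.24,0,0.12,0],[0.24,0,0.14,0],[0.23,0,0.14,0],[0.23,0,0.16,0],[0.22,0,0.16,0],[0.21,0,0.17,0],[0,0,0,0]])

```text
time_s: 15.95
tcp_pos: [0.4647, -0.0251, 0.3218]
ee_rot: [[-0.648, -0.762, -0.001], [-0.762, 0.648, -0.001], [0.001, -0.0, -1.0]]
wrist_force: [-1.1, -1.8, 5.1]
gripper_width: 0.709
gripper_force: 30.0
```

Run:
```python
from h import *
s=eyes.capture("side");cv2.imwrite("pics/s4.png",cv2.resize(s[130:290,250:400],None,fx=3.7,fy=3.7,interpolation=cv2.INTER_CUBIC))
s=sense();print(s["tcp_pos"],s["wrist_force"],s["ee_rot"].T@(s["tcp_pos"]-[.52,.0402,.3553]))
```

```text
[ 0.46486231 -0.02490752  0.32202183] [-1.88234736 -2.46602014  5.0051351 ] [ 0.08528072 -0.00014086  0.03337317]
```

View pics/s4.png

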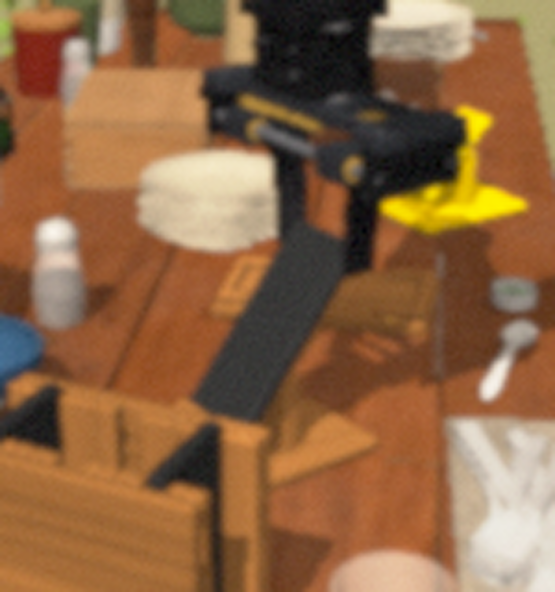

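The slate is pivoting nicely and leans on the easel around (270,320); the fingers hold its top end near (320,240). Completing the tilt.

>>> jog_arm(increments=[[0.2,0,0.18,0],[0.2,0,0.19,0],[0.1,0,0.1,0],[0,0,0,0]])

```text
time_s: 16.4
tcp_pos: [0.4584, -0.0323, 0.3125]
ee_rot: [[-0.647, -0.762, -0.001], [-0.762, 0.647, -0.001], [0.001, 0.0, -1.0]]
wrist_force: [-2.4, -3.1, 5.9]
gripper_width: 0.705
gripper_force: 30.0
```

>>> jog_arm(increments=[[0.1,0,0.1,0],[0.1,0,0.1,0],[0,0,0,0]])

```text
time_s: 16.7
tcp_pos: [0.4567, -0.0343, 0.3105]
ee_rot: [[-0.646, -0.763, 0.003], [-0.763, 0.646, 0.001], [-0.003, -0.002, -1.0]]
wrist_force: [-4.8, 1.7, 14.1]
gripper_width: 0.71
gripper_force: 30.0
```

>>> jog_arm(increments=[[-0.04,0,-0.1,0],[0,0,0,0]])

```text
time_s: 16.9
tcp_pos: [0.4571, -0.0338, 0.3111]
ee_rot: [[-0.647, -0.763, 0.002], [-0.763, 0.647, 0.001], [-0.002, -0.001, -1.0]]
wrist_force: [-2.0, 1.3, 6.6]
gripper_width: 0.707
gripper_force: 30.0
```

>>> jog_arm(increments=[[0,0,0,0],[0,0,0,0],[0,0,0,0],[0,0,0,0],[0,0,0,0],[0,0,0,0]], grip=85)

```text
time_s: 17.5
tcp_pos: [0.4565, -0.0345, 0.3104]
ee_rot: [[-0.648, -0.762, -0.0], [-0.762, 0.648, -0.0], [0.0, 0.0, -1.0]]
wrist_force: [-1.3, -0.5, -0.9]
gripper_width: 0.969
gripper_force: 0.0
```

Run:
```python
from h import *
s=eyes.capture("side");eyes.capture("top");cv2.imwrite("pics/s5.png",cv2.resize(s[130:290,250:400],None,fx=3.7,fy=3.7,interpolation=cv2.INTER_CUBIC))
for c in("side","top"):
    print(c,[(d["centre"].round(4) if hasattr(d["centre"],"round") else d["centre"],d["conf"]) for d in eyes.spot_in(c,"long_slate")])
s=sense();p=s["tcp_pos"];R=s["ee_rot"];print(p,s["wrist_force"])
e=[.4929,.0072,np.radians(-130.2)]
c=W(e,[-.045+70*.000707,0,.035+.080*.7071])[0];print("rest",c,"delta grasp->rest tool",R.T@(c-p-R@[0,0,.164]))
```

```text
side [([0.4846, 0.0128, 0.0984], 0.78)]
top [([0.5395, 0.0459, 0.0456], 0.38)]
[ 0.45650338 -0.03444936  0.31056874] [ 0.53045921  0.57638543 -0.54635473]
rest [0.49000189 0.00377056 0.091568  ] delta grasp->rest tool [-0.05079568 -0.00077237  0.05500556]
```

View pics/s5.png

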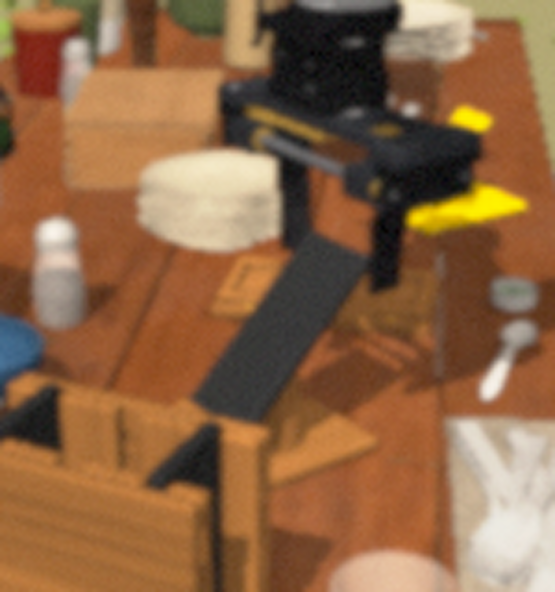

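The slate leans steadily on the easel by itself, top end near (335,250), the open fingers clear of it. I'll move down the slope to its centre and take it by its overhanging long sides.

>>> jog_arm(increments=[[-0.32,-0.02,0.26,0],[-0.32,-0.02,0.26,0],[-0.32,0,0.26,0],[-0.32,0,0.26,0],[-0.32,0,0.26,0],[-0.32,0,0.26,0],[-0.32,0,0.26,0],[-0.3,0,0.23,0],[0,0,0,0]])

```text
time_s: 18.6
tcp_pos: [0.4904, 0.0043, 0.2688]
ee_rot: [[-0.647, -0.762, -0.001], [-0.762, 0.647, -0.0], [0.001, 0.001, -1.0]]
wrist_force: [-0.4, -0.2, -0.2]
gripper_width: 0.975
gripper_force: 0.0
```

>>> jog_arm(increments=[[0,0,0,0],[0,0,0,0],[0,0,0,0],[0,0,0,0],[0,0,0,0],[0,0,0,0]], grip=50)

```text
time_s: 19.2
tcp_pos: [0.4898, 0.0037, 0.2697]
ee_rot: [[-0.648, -0.762, -0.0], [-0.762, 0.648, -0.0], [0.0, 0.0, -1.0]]
wrist_force: [-1.7, 0.4, 1.6]
gripper_width: 0.706
gripper_force: 29.9
```

>>> jog_arm(increments=[[0.2,0,-0.25,0],[0.2,0,-0.3,0],[0.1,0,-0.5,0],[0,0,-0.7,0],[0,0,-0.7,0],[0,0,-0.7,0],[0,0,-0.7,0],[0,0,-0.5,0],[0,0,-0.2,0],[0,0,0,0]])

```text
time_s: 20.2
tcp_pos: [0.4834, -0.0039, 0.3611]
ee_rot: [[-0.648, -0.762, 0.001], [-0.762, 0.648, 0.0], [-0.001, -0.001, -1.0]]
wrist_force: [-0.2, 0.1, -2.2]
gripper_width: 0.712
gripper_force: 29.9
```

Run:
```python
from h import *
s=eyes.capture("side");cv2.imwrite("pics/s6.png",cv2.resize(s[90:290,230:400],None,fx=3,fy=3,interpolation=cv2.INTER_CUBIC))
s=sense();p=s["tcp_pos"];R=s["ee_rot"];print(p,s["wrist_force"],s["joints"])
print(R.T@(np.array([.5029,-.2581,.195])-p))
```

```text
[ 0.48328373 -0.00392604  0.3604298 ] [-0.06016993  0.49886843 -2.6431193 ] [ 1.88378955e+01  1.05474112e+01 -2.26940215e+01 -1.98007408e-02
 -5.67700271e+01 -5.91839096e+01]
[ 0.18098079 -0.17959555  0.16537112]
```

View pics/s6.png

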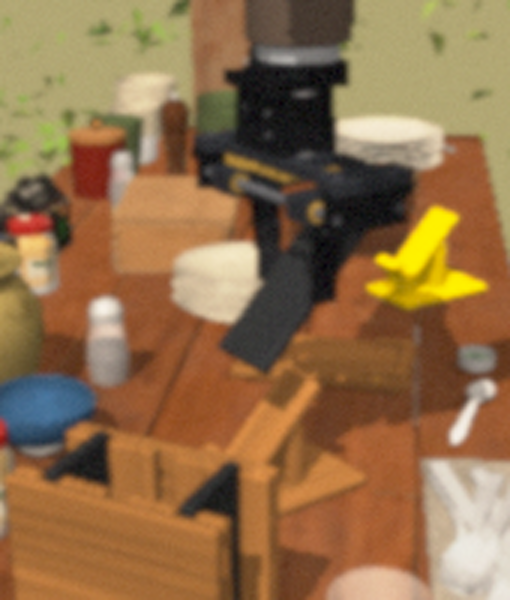

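The slate hangs at 45° in the fingers, low end near (245,350) and clear of the easel. Now a closer fit of the carrier from the network masks, using numbers only.

```bash
cat > car.py <<'E'
from h import *
from scipy.optimize import minimize
def boxes():
    b=[(-92,92,-53,53,0,12)]
    for s in(-1,1):
        b.append((*sorted((s*78,s*92)),-46,46,0,20))
        for t in(-1,1): b.append((*sorted((s*49,s*85)),*sorted((t*34,t*44)),0,20))
    return [np.array([(x,y,z) for x in q[:2] for y in q[2:4] for z in q[4:]])/1000. for q in b]
B=boxes()
def render(c,p,F=8):
    m=np.zeros((400*F//1,640*F),np.uint8)
    for b in B: cv2.fillConvexPoly(m,cv2.convexHull(np.round((proj(c,W(p,b))+.5)*F).astype(np.int32)),1)
    return cv2.resize(m.astype(np.float32),(640,400),interpolation=cv2.INTER_AREA)
masks={}
for c in("top","side"):
    im=eyes.capture(c);cv2.imwrite(f"pics/car_{c}.png",im)
    for d in eyes.outline_of(c,"carrier")[:2]:
        m=d["mask"];u=np.argwhere(m).mean(0);print(c,d["conf"],m.sum(),u)
        if c not in masks: masks[c]=m.astype(np.float32)
def cost(p,cs): return sum(np.abs(render(c,p)-masks[c]).sum() for c in cs)
for cs in(("top",),("side",),("top","side")):
    q=minimize(lambda v:cost([.5029+v[0]/1e3,-.2581+v[1]/1e3,np.radians(1.5+v[2])],cs),[0,0,0],method="Nelder-Mead",options=dict(initial_simplex=[[0,0,0],[4,0,0],[0,4,0],[0,0,3]],maxiter=80))
    print(cs,q.x.round(2),q.fun)
E
python3 car.py
```

```text
top 0.92 1430 [219.12657343 363.04545455]
side 0.7 608 [210.76480263 345.40625   ]
('top',) [1.7  1.06 0.3 ] 46.828125
('side',) [ 3.11 -1.71  2.35] 427.703125
('top', 'side') [2.05 1.13 0.66] 482.296875
```

>>> jog_arm(increments=[[0.4,-0.4,0,0],[0.82,-0.82,0,0],[0.82,-0.82,0,0],[0.82,-0.82,0,0],[0.82,-0.82,0,0],[0.82,-0.82,0,0],[0.82,-0.82,0,0],[0.82,-0.82,0,0],[0.82,-0.82,0,0],[0.82,-0.82,0,0]])

```text
time_s: 21.45
tcp_pos: [0.5011, -0.2248, 0.3601]
ee_rot: [[-0.648, -0.762, -0.001], [-0.762, 0.648, 0.0], [0.001, 0.001, -1.0]]
wrist_force: [0.6, 1.3, -2.7]
gripper_width: 0.71
gripper_force: 29.9
```

>>> jog_arm(increments=[[0.82,-0.82,0,0],[0.4,-0.4,0,0.4],[0,0,0,0.9],[0,0,0,0.9],[0,0,0,0.9],[0,0,0,0.9],[0,0,0,0.9],[0,0,0,0.9],[0,0,0,0.9],[0,0,0,0.9]])

```text
time_s: 22.45
tcp_pos: [0.504, -0.2576, 0.3602]
ee_rot: [[-0.968, -0.252, -0.001], [-0.252, 0.968, 0.0], [0.001, 0.001, -1.0]]
wrist_force: [0.7, 0.1, -2.0]
gripper_width: 0.709
gripper_force: 29.9
```

>>> jog_arm(increments=[[0,0,0.3,0.9],[0,0,0.6,0.9],[0,0,0.7,0.8],[0,0,0.6,0.25],[0,0,0.3,0],[0,0,0,0]])

```text
time_s: 23.05
tcp_pos: [0.504, -0.2576, 0.3094]
ee_rot: [[-1.0, -0.031, -0.002], [-0.031, 1.0, 0.001], [0.002, 0.001, -1.0]]
wrist_force: [1.1, 0.0, -2.1]
gripper_width: 0.71
gripper_force: 29.9
```

```bash
cat > chk.py <<'E'
from h import *
s=sense();p=s["tcp_pos"];R=s["ee_rot"];print(p,np.degrees(np.arctan2(-R[0,1],R[1,1])),s["wrist_force"])
d=np.array([.504,-.2573,.195])-p;print("to carrier, tool axes mm",(R.T@d*1000).round(1))
for c in("side","top"):
    im=eyes.capture(c);cv2.imwrite(f"pics/chk_{c}.png",im)
    for n in("long_slate",):
      for o in eyes.outline_of(c,n)[:2]:
        m=o["mask"];rows=np.argwhere(m);print(c,n,round(o["conf"],2),m.sum(),rows.mean(0).round(1),rows.min(0),rows.max(0))
        if c=="top":
            for y in range(rows[:,0].min(),rows[:,0].max()+1):
                x=np.flatnonzero(m[y]); print(y,x.min() if len(x) else "",x.max() if len(x) else "",end="; ")
            print()
    print([(np.round(o["centre"],4),round(o["conf"],2)) for o in eyes.spot_in(c,"long_slate")])
    th=np.radians(45);cz=.178
    for u in(-.075,.075):
        for y in(-.031,.031): print(u,y,proj(c,p+R@[u*np.cos(th),y,cz-u*np.sin(th)]).round(1))
E
python3 chk.py
```

```text
[ 0.50396678 -0.25756541  0.30942042] 1.7847989342814472 [ 1.1196947   0.03630895 -2.11385579]
to carrier, tool axes mm [ -0.3   0.2 114.4]
side long_slate 0.48 222 [172.5 339.7] [155 321] [190 358]
side long_slate 0.26 703 [226.7 242.6] [215 223] [242 261]
[(array([0.5112, 0.2859, 0.0917]), 0.51)]
-0.075 -0.031 [[324.6 184. ]]
-0.075 0.031 [[320.6 190.7]]
0.075 -0.031 [[358.9 153.8]]
0.075 0.031 [[356.4 159.4]]
top long_slate 0.46 1336 [212.5 224.4] [189 204] [236 244]
189 212 216; 190 212 218; 191 211 219; 192 211 235; 193 211 237; 194 210 238; 195 210 239; 196 210 241; 197 210 243; 198 210 243; 199 209 244; 200 209 244; 201 209 244; 202 209 244; 203 209 244; 204 208 244; 205 208 244; 206 208 243; 207 208 243; 208 208 243; 209 207 243; 210 207 243; 211 207 242; 212 207 242; 213 207 242; 214 206 241; 215 206 241; 216 206 240; 217 206 240; 218 206 240; 219 205 239; 220 205 239; 221 205 239; 222 205 238; 223 205 238; 224 204 238; 225 204 238; 226 204 238; 227 204 237; 228 204 237; 229 204 237; 230 205 237; 231 209 237; 232 211 236; 233 216 236; 234 221 236; 235 226 236; 236 230 235; 
[]
-0.075 -0.031 [[372.7 202.6]]
-0.075 0.031 [[355.4 203.3]]
0.075 -0.031 [[377.9 230.4]]
0.075 0.031 [[359.2 231.1]]
```

Run:
```python
from h import *
g=cv2.imread("pics/chk_top.png").sum(2)//3
print("cols",list(range(346,384)))
for y in range(195,210): print(y,g[y,346:384].tolist())
```

```text
cols [346, 347, 348, 349, 350, 351, 352, 353, 354, 355, 356, 357, 358, 359, 360, 361, 362, 363, 364, 365, 366, 367, 368, 369, 370, 371, 372, 373, 374, 375, 376, 377, 378, 379, 380, 381, 382, 383]
195 [189, 187, 187, 187, 185, 186, 182, 184, 181, 180, 183, 178, 177, 177, 176, 171, 162, 167, 157, 111, 72, 71, 73, 67, 67, 68, 70, 70, 68, 68, 71, 70, 71, 67, 67, 64, 63, 58]
196 [192, 192, 190, 190, 192, 191, 189, 186, 187, 187, 185, 184, 183, 182, 182, 176, 168, 159, 128, 84, 73, 72, 63, 70, 70, 67, 71, 72, 73, 73, 75, 76, 72, 73, 72, 73, 68, 64]
197 [195, 198, 195, 195, 196, 194, 191, 190, 191, 190, 189, 189, 190, 188, 187, 181, 176, 166, 117, 70, 74, 72, 71, 70, 74, 71, 74, 73, 73, 73, 77, 74, 75, 76, 75, 74, 71, 70]
198 [198, 199, 199, 197, 195, 194, 196, 196, 195, 193, 194, 192, 192, 192, 196, 185, 165, 130, 86, 75, 69, 63, 75, 72, 73, 76, 76, 76, 75, 74, 77, 78, 76, 75, 78, 77, 75, 72]
199 [201, 202, 200, 198, 199, 199, 200, 196, 196, 197, 199, 197, 195, 193, 195, 188, 155, 99, 69, 70, 71, 73, 74, 77, 76, 75, 80, 73, 77, 76, 80, 77, 76, 77, 75, 76, 75, 74]
200 [199, 201, 202, 200, 2
[... 1015 characters left out ...]
78]
206 [188, 190, 190, 190, 192, 190, 194, 194, 194, 198, 197, 197, 196, 198, 204, 179, 129, 98, 74, 70, 69, 83, 86, 84, 87, 84, 79, 77, 76, 75, 77, 77, 74, 77, 74, 77, 75, 76]
207 [183, 184, 185, 185, 188, 186, 188, 190, 190, 191, 190, 194, 191, 197, 201, 189, 134, 71, 73, 64, 65, 77, 79, 82, 82, 88, 80, 77, 77, 76, 76, 79, 77, 75, 74, 74, 78, 77]
208 [177, 179, 181, 182, 185, 183, 185, 182, 186, 187, 187, 190, 189, 188, 195, 200, 159, 74, 68, 62, 60, 80, 80, 79, 83, 83, 84, 82, 78, 75, 77, 76, 76, 77, 76, 77, 75, 73]
209 [170, 173, 174, 174, 179, 179, 177, 180, 181, 182, 182, 183, 186, 187, 187, 195, 180, 125, 86, 75, 75, 75, 78, 76, 77, 78, 77, 81, 77, 80, 77, 77, 78, 79, 78, 76, 79, 73]
```

Slate pose in the side view agrees with the kinematics. I'll shift it so that its low end comes down just inside the end bar, then lower to contact.

>>> jog_arm(increments=[[-0.47,0.01,0,0],[-0.47,0,0.3,0],[0,0,0.6,0],[0,0,0.6,0],[0,0,0.6,0],[0,0,0.4,0],[0,0,0.2,0],[0,0,0.1,0],[0,0,0,0]])

```text
time_s: 24.25
tcp_pos: [0.523, -0.2569, 0.2545]
ee_rot: [[-1.0, -0.031, 0.0], [-0.031, 1.0, -0.0], [-0.0, -0.0, -1.0]]
wrist_force: [-0.2, -0.5, -1.7]
gripper_width: 0.71
gripper_force: 29.9
```

>>> jog_arm(increments=[[0,0,0.1,0],[0,0,0.1,0],[0,0,0,0]])

```text
time_s: 24.55
tcp_pos: [0.5229, -0.2568, 0.2505]
ee_rot: [[-1.0, -0.031, -0.0], [-0.031, 1.0, 0.0], [0.0, 0.0, -1.0]]
wrist_force: [0.1, 0.2, -3.0]
gripper_width: 0.71
gripper_force: 29.9
```

No contact at lip height, so the low end is between the lips. On down to the floor.

>>> jog_arm(increments=[[0,0,0.1,0],[0,0,0.08,0],[0,0,0,0]])

```text
time_s: 24.85
tcp_pos: [0.5229, -0.2568, 0.2467]
ee_rot: [[-1.0, -0.031, -0.001], [-0.031, 1.0, 0.0], [0.001, 0.0, -1.0]]
wrist_force: [-0.2, -0.0, -1.9]
gripper_width: 0.708
gripper_force: 29.9
```

>>> jog_arm(increments=[[0,0,0.08,0],[0,0,0,0]])

```text
time_s: 25.05
tcp_pos: [0.5229, -0.2569, 0.2458]
ee_rot: [[-1.0, -0.031, -0.0], [-0.031, 1.0, -0.0], [0.0, -0.0, -1.0]]
wrist_force: [-1.7, -0.0, 1.6]
gripper_width: 0.712
gripper_force: 30.0
```

>>> jog_arm(increments=[[0.15,0,0.16,0],[0.14,0,0.18,0],[0.12,0,0.19,0],[0.12,0,0.2,0],[0.1,0,0.21,0],[0.09,0,0.21,0],[0,0,0,0]])

```text
time_s: 25.75
tcp_pos: [0.5082, -0.2574, 0.2217]
ee_rot: [[-1.0, -0.03, -0.001], [-0.03, 1.0, 0.0], [0.001, 0.0, -1.0]]
wrist_force: [-2.9, 0.1, 1.9]
gripper_width: 0.709
gripper_force: 30.0
```

>>> jog_arm(increments=[[0.07,0,0.23,0],[0.06,0,0.23,0],[0.04,0,0.23,0],[0.03,0,0.24,0],[0,0,0,0]])

```text
time_s: 26.25
tcp_pos: [0.5046, -0.2574, 0.2028]
ee_rot: [[-1.0, -0.03, -0.001], [-0.03, 1.0, 0.0], [0.001, 0.0, -1.0]]
wrist_force: [-1.5, -1.0, 0.8]
gripper_width: 0.711
gripper_force: 30.0
```

>>> jog_arm(increments=[[0.02,0,0.15,0],[0,0,0.12,0],[0,0,0.07,0],[0,0,0,0]])

```text
time_s: 26.65
tcp_pos: [0.5042, -0.2574, 0.1967]
ee_rot: [[-1.0, -0.031, -0.0], [-0.031, 1.0, 0.0], [0.0, 0.0, -1.0]]
wrist_force: [-1.9, -0.9, 0.9]
gripper_width: 0.709
gripper_force: 30.0
```

>>> jog_arm(increments=[[0,0,0.05,0],[0,0,0,0]])

```text
time_s: 26.85
tcp_pos: [0.5042, -0.2574, 0.196]
ee_rot: [[-1.0, -0.031, 0.0], [-0.031, 1.0, -0.0], [-0.0, -0.0, -1.0]]
wrist_force: [-1.3, -0.3, 0.2]
gripper_width: 0.707
gripper_force: 30.0
```

>>> jog_arm(increments=[[0,0,0.05,0],[0,0,0,0]])

```text
time_s: 27.05
tcp_pos: [0.5042, -0.2574, 0.1949]
ee_rot: [[-1.0, -0.031, 0.0], [-0.031, 1.0, -0.0], [-0.0, -0.0, -1.0]]
wrist_force: [-2.4, -0.6, 1.3]
gripper_width: 0.712
gripper_force: 30.0
```

>>> jog_arm(increments=[[0,0,0.05,0],[0,0,0,0]])

```text
time_s: 27.25
tcp_pos: [0.5043, -0.2574, 0.1947]
ee_rot: [[-1.0, -0.031, 0.0], [-0.031, 1.0, -0.0], [-0.0, -0.0, -1.0]]
wrist_force: [-3.9, 0.4, 5.9]
gripper_width: 0.708
gripper_force: 32.1
```

>>> jog_arm(increments=[[0,0,0.04,0],[0,0,0,0]])

```text
time_s: 27.45
tcp_pos: [0.5043, -0.2574, 0.1946]
ee_rot: [[-1.0, -0.031, 0.0], [-0.031, 1.0, -0.0], [-0.0, -0.0, -1.0]]
wrist_force: [-5.1, 1.6, 10.3]
gripper_width: 0.705
gripper_force: 34.4
```

>>> jog_arm(increments=[[0,0,-0.06,0],[0,0,0,0]])

```text
time_s: 27.65
tcp_pos: [0.5043, -0.2574, 0.1947]
ee_rot: [[-1.0, -0.031, 0.001], [-0.031, 1.0, -0.0], [-0.001, -0.0, -1.0]]
wrist_force: [-1.6, 0.9, 4.8]
gripper_width: 0.709
gripper_force: 31.7
```

>>> jog_arm(increments=[[0,0,0,0],[0,0,0,0],[0,0,0,0],[0,0,0,0],[0,0,0,0],[0,0,0,0]], grip=85)

```text
time_s: 28.25
tcp_pos: [0.5046, -0.2576, 0.1947]
ee_rot: [[-1.0, -0.031, 0.001], [-0.031, 1.0, -0.0], [-0.001, -0.001, -1.0]]
wrist_force: [0.9, -1.7, 4.2]
gripper_width: 0.973
gripper_force: 2.0
```

>>> jog_arm(increments=[[0,0,-0.3,0],[0,0,-0.6,0],[0,0,-0.9,0],[0,0,-0.9,0],[0,0,-0.9,0],[0,0,-0.9,0],[0,0,-0.9,0],[0,0,-0.9,0],[0,0,-0.9,0],[0,0,-0.5,0]])

```text
time_s: 29.25
tcp_pos: [0.504, -0.2571, 0.3504]
ee_rot: [[-1.0, -0.031, 0.002], [-0.031, 1.0, -0.0], [-0.002, -0.0, -1.0]]
wrist_force: [0.5, -0.8, 0.6]
gripper_width: 0.979
gripper_force: 0.0
```

Released and clear. Moving the arm aside to verify by masks and numbers.

>>> jog_arm(increments=[[0,-0.9,-0.3,0],[0,-0.9,-0.3,0],[0,-0.9,-0.3,0],[0,-0.9,0,0],[0,-0.9,0,0],[0,-0.9,0,0],[0,-0.9,0,0],[0,-0.9,0,0],[0,-0.9,0,0],[0,-0.9,0,0]])

```text
time_s: 30.25
tcp_pos: [0.5096, -0.4389, 0.3658]
ee_rot: [[-1.0, -0.03, -0.001], [-0.03, 1.0, 0.0], [0.001, 0.001, -1.0]]
wrist_force: [0.2, -0.8, -0.3]
gripper_width: 0.977
gripper_force: 0.0
```

```bash
cat > fin.py <<'E'
from h import *
for c in("side","top"):
    im=eyes.capture(c);cv2.imwrite(f"pics/fin_{c}.png",im);old=cv2.imread(f"pics/{c}0.png")
    p0=[.5043,-.2574,np.radians(1.8)]
    hull=lambda z0,z1:cv2.convexHull(proj(c,W(p0,[(x,y,z) for x in(-.075,.075) for y in(-.031,.031) for z in(z0,z1)])).astype(np.float32))[:,0]
    h=hull(.012,.022);m0=np.zeros((400,640),np.uint8);cv2.fillConvexPoly(m0,np.round(h).astype(np.int32),1)
    x0,y0=h.min(0)-12;x1,y1=h.max(0)+12
    d=np.zeros((400,640),np.uint8);d[int(y0):int(y1),int(x0):int(x1)]=1
    dark=((im.max(2)<75)&(d>0)).astype(np.uint8)
    n,l,st,ce=cv2.connectedComponentsWithStats(dark);k=1+st[1:,4].argmax()
    print(c,"dark area",st[k],ce[k].round(1),"model",m0.sum(),np.argwhere(m0)[:,::-1].mean(0).round(1),h.min(0),h.max(0),"IoU",((l==k)&(m0>0)).sum()/((l==k)|(m0>0)).sum())
    print(" rects",cv2.minAreaRect(np.argwhere(l==k)[:,::-1].astype(np.float32)),cv2.minAreaRect(h))
    for nme in("long_slate","rack","easel","honey_jar","dip_bowl","salt_shaker","tea_glass","cut_teaspoon1","tea_light"):
        print(" ",nme,[(np.round(o["centre"],3).tolist(),round(o["conf"],2)) for o in eyes.spot_in(c,nme)])
    diff=(cv2.absdiff(im,old).max(2)>45).astype(np.uint8)
    n,l,st,ce=cv2.connectedComponentsWithStats(diff);print(" changed",[(s[:5].tolist()) for s in st[1:] if s[4]>25])
E
python3 fin.py
```

```text
side dark area [316 202  46  10 332] [338.3 206.6] model 545 [338.5 207. ] [313.40967 199.6374 ] [363.28647 214.13309] IoU 0.6091743119266055
 rects ((338.4703369140625, 206.7970428466797), (45.0751838684082, 8.258809089660645), 5.710593223571777) ((338.25909423828125, 206.79562377929688), (49.50029754638672, 10.776921272277832), 4.850490570068359)
  long_slate [([0.501, -0.244, 0.021], 0.71)]
  rack [([0.508, 0.288, 0.09], 0.96)]
  easel [([0.432, -0.498, 0.032], 0.97), ([0.48, 0.011, 0.048], 0.92)]
  honey_jar [([0.706, 0.144, 0.056], 0.72), ([0.567, 0.236, 0.14], 0.72)]
  dip_bowl [([0.347, -0.183, 0.008], 0.69), ([0.722, -0.036, 0.032], 0.63)]
  salt_shaker [([0.713, -0.151, 0.05], 0.82)]
  tea_glass [([0.371, 0.267, 0.056], 0.65)]
  cut_teaspoon1 [([0.349, -0.182, 0.01], 0.66)]
  tea_light [([0.367, 0.27, 0.056], 0.66), ([0.353, -0.295, 0.011], 0.65)]
 changed [[308, 0, 114, 60, 2788], [432, 0, 12, 7, 51], [444, 0, 36, 130, 3001], [480, 0, 35, 96, 1498], [414, 8, 25, 38, 441], [406, 29, 10, 17, 98], [295, 36, 24, 26, 431], [434, 36, 11, 10, 74], [335, 60, 29, 86, 1527], [502, 10
[... 519 characters left out ...]
0.90583801269531, 17.154600143432617), 87.26773071289062)
  long_slate [([0.345, -0.308, 0.01], 0.53), ([0.564, -0.239, 0.018], 0.41)]
  rack [([0.519, 0.251, 0.096], 0.7)]
  easel [([0.49, 0.002, 0.01], 0.71), ([0.428, -0.512, 0.008], 0.56)]
  honey_jar [([0.705, 0.11, 0.087], 0.67), ([0.494, 0.004, 0.009], 0.47)]
  dip_bowl [([0.73, -0.016, 0.023], 0.69)]
  salt_shaker [([0.701, -0.163, 0.078], 0.46)]
  tea_glass [([0.37, 0.261, 0.048], 0.77)]
  cut_teaspoon1 []
  tea_light [([0.369, 0.255, 0.048], 0.75)]
 changed [[239, 153, 222, 228, 10336], [217, 212, 13, 4, 33], [308, 262, 213, 138, 8377], [486, 307, 46, 41, 849], [462, 321, 43, 33, 711], [305, 363, 14, 29, 151], [295, 393, 12, 7, 37]]
```

The side view shows the slate footprint matching the flat-in-recess model within 1 px, and the other things are where they were. One last levelness check along its length.

Run:
```python
from h import *
im=cv2.imread("pics/fin_side.png").max(2);old=cv2.imread("pics/side0.png").max(2)
p0=[.5043,-.2574,np.radians(1.8)]
m=np.zeros((3200,5120),np.uint8);b=[(x,y,z) for x in(-.075,.075) for y in(-.031,.031) for z in(.012,.022)]
cv2.fillConvexPoly(m,cv2.convexHull(np.round((proj("side",W(p0,b))+.5)*8).astype(np.int32)),1)
for x in range(318,362,4):
    c=np.flatnonzero(m[:,x*8+4])/8-.5
    col=im[194:220,x];d=np.flatnonzero(col<95)+194
    print(x,"model",c.min().round(1),c.max().round(1),"seen",d.min() if len(d) else None,d.max() if len(d) else None)
```

```text
318 model 199.6 210.2 seen 202 207
322 model 200.0 210.6 seen 202 209
326 model 200.4 211.0 seen 202 210
330 model 200.6 211.4 seen 202 210
334 model 201.0 211.8 seen 202 210
338 model 201.4 212.1 seen 203 211
342 model 201.8 212.4 seen 203 211
346 model 202.0 212.8 seen 203 211
350 model 202.4 213.1 seen 204 212
354 model 202.8 213.5 seen 204 210
358 model 203.0 213.9 seen 205 210
```

```bash
python3 -c "
from station import r
print(r.finish_job())"
```

```text
the job is handed in; nothing more can be done
None
```

I lifted the long slate out of the rack, leaned it on the wooden easel and let go, then took it again by its long sides and laid it flat in the carrier recess. I handed the job in at about 31 s. My final camera checks showed it level, with everything else in place as far as they could tell (the masked slate outline was clear only from the side camera).

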